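# Steady the footed pin chute on the slotted plate and load it

### The job

The little gravity chute stands askew on the slotted bench plate, two of its feet hanging in the slots, so that it rocks. Turn it round on the plate, without lifting it off, until it is square with the slots, its low end towards you, and all four feet stand firm on the flat; then let go of it. Then load both stepped anchor pins into the chute, lying across it with their thin ends to the left as you look up the chute, so that they rest one behind the other at the stop; leave the tape, the old brake shoe and the screwdriver round about where they are.

Things in the scene. Friction and masses are not known exactly. Their poses are not given: they have to be found in the camera images.
- slot_plate: Dark steel T-slotted plate, fixed to the bench, 260 (its x) by 190 (y) by 36 mm high. Origin: centre of its underside. x runs along the two slots, away from the robot within 15 degrees. Slot mouths are 30 mm wide, chamfered at 45 degrees, centred at y = +32 and -32 mm; the flat lands are |y| < 17 mm and 47 < |y| < 95 mm.
- chute_stand: Loose green sheet-steel stand, about 0.9 kg, in one piece with the chute; 210 long, 151 wide, 128 mm high. Four smooth nylon feet, ball undersides of radius 16 mm, at x = +-60, y = +-60 mm. Origin: midway between them, level with their undersides; x from low to high end, y left, z up. At the start turned 19 to 26 degrees counter-clockwise from the plate's x; it leans and rocks, and slides if pulled.
- chute: The chute on the stand. Origin: on the floor surface, mid-width, at the inner face of the stop lip at the low end (x -90, z +56 mm in the stand's frame). x points up the slope (14 degrees), y across to the left, z square to the floor. Floor x = 0 to 151 mm, 95 mm wide; side plates stand 24 mm above it, the stop lip 16 mm. A pin laid across it rolls down.
- bar (a point): Middle of the round steel carrying bar at the chute's high end: 12 mm thick, along the chute's y, 95 mm free between the side plates; at x 190, z 10 mm in the chute's frame. The floor ends 39 mm short of it and nothing is within 30 mm below it: fingers can pinch it from above. As the feet ride up out of the slots it rises by up to 10 mm: grip firmly, hold it level, not down.
- pin_a_center (a point): Centre of a loose turned steel anchor pin on the bench, 90 mm long, 0.2 kg: barrel 22 mm thick and 70 mm long, then a thin stepped end 14 mm thick and 20 mm long. The point is on the axis, half-way along the 90 mm, 11 mm above what it lies on. The pin's x axis points to the thin end.
- pin_a_step (a point): Tip of the thin end of pin a, on its axis, 45 mm from its centre point.
- pin_b_center (a point): The same for the second pin, alike in every way.
- pin_b_step (a point): Tip of the thin end of pin b, on its axis, 45 mm from its centre point.
- tape: Bystander: roll of black tape, 70 mm across, 19 mm high; origin under its centre.
- old_shoe: Bystander: blackened used crescent brake shoe, 156 x 70 x 33 mm, lying on the bench; origin under its centre.
- orange_driver: Bystander: short screwdriver with an orange handle, 132 mm long, 25 mm high; origin under its centre.
Things that resemble listed ones, but are neither listed nor needed, are in the scene too. Leave any green or red look-alike of the part that bears pin_b_center alone.

How it is judged:
On the way, in this order (a step that is already met when the one before it is completed fails the run):
1. the stand is square with the slots, level and firm on all four feet, and let go (angle between chute_stand's own z axis and vertical below 0.02 rad and angle between the x axis of chute_stand and the x axis of slot_plate, either way round below 0.12 rad and z of chute_stand in the frame of slot_plate between 0.0335 and 0.0385 m and x of bar in the frame of slot_plate above 0.05 m and contact force between the fingers and chute_stand below 0.1 N), for 0.4 s.
2. a first pin lies at the bottom of the chute, thin end to the left (((x of pin_a_center in the frame of chute between 0.004 and 0.045 m and z of pin_a_center in the frame of chute between 0.007 and 0.015 m and y of pin_a_step in the frame of chute above 0.034 m) or (x of pin_b_center in the frame of chute between 0.004 and 0.045 m and z of pin_b_center in the frame of chute between 0.007 and 0.015 m and y of pin_b_step in the frame of chute above 0.034 m))), for 0.2 s.
At the end, for the whole second after the job is handed in: The stand is on the plate, within 7 degrees of square with the slots, low end towards the robot, leaning less than 1.1 degrees and with its feet within 2.5 mm of the plate's flat top; both pins lie still on the chute floor in its lowest 45 mm, thin ends to the left looking up the chute (angle between chute_stand's own z axis and vertical below 0.02 rad and angle between the x axis of chute_stand and the x axis of slot_plate, either way round below 0.12 rad and z of chute_stand in the frame of slot_plate between 0.0335 and 0.0385 m and x of bar in the frame of slot_plate above 0.05 m and x of pin_a_center in the frame of chute between 0.004 and 0.045 m and z of pin_a_center in the frame of chute between 0.007 and 0.015 m and y of each of pin_a_step, pin_b_step in the frame of chute above 0.034 m and x of pin_b_center in the frame of chute between 0.004 and 0.045 m and z of pin_b_center in the frame of chute between 0.007 and 0.015 m and linear speed of each of chute_stand, pin_a, pin_b below 0.02 m/s); the robot touches nothing.
It fails at once if the stand is lifted off the plate (more than 20 mm) (z of chute_stand in the frame of slot_plate above 0.056 m).
It fails at once if the roll of tape is pushed more than 20 mm (distance of tape from where it was at the start of the episode above 0.02 m).
It fails at once if the brake shoe is pushed more than 20 mm (distance of old_shoe from where it was at the start of the episode above 0.02 m).
It fails at once if the screwdriver is pushed more than 20 mm (distance of orange_driver from where it was at the start of the episode above 0.02 m).
It also fails if it takes over 72 s, if anything falls off the work surface, if the arm or the gripper's body presses on something with over 40 N, if the wrist force passes 120 N, or if a joint passes its speed limit or range.

### The arm

A 6-joint arm with a two-finger parallel gripper is mounted at the origin on a cart in front of the work surface, level with it; the furniture and walls round the work are solid. World frame = base frame: x ahead of the robot, y to its left, z up, the work surface at z = 0. Lengths are in m, angles in rad, forces in N, time in s.
With the tool pointing down it reaches from about 0.3 to 0.75 m from the base axis. Payload 8.5 kg.
Tool frame: the origin (TCP) lies on the mounting face of the last link; the fingertips stand 166 mm ahead of it and the grasp point (between the pads) lies 147 mm ahead of it; z points along the fingers, y is the line along which they close (so a half turn about z gives the same grasp; the last joint's range is limited). The gripper opens to 88 mm and grips with 3 to 60 N. Pads are 18 mm wide; open, the fingers measure 123 mm over their backs; the gripper's body (75 mm by 187 mm) begins 45 mm behind the grasp point.
Start: joints at [-1.528, 0.381, 1.297, -0, 1.464, -0.215], TCP at [0.14, -0.532, 0.405] pointing down, gripper open.
Joint ranges: [-3.11, 3.11], [-0.89, 2.33], [0.22, 2.48], [-1.42, 4.56], [0.17, 2.85], [-2.88, 2.88]. Speed limits (rad/s): [2.39, 2.39, 3.14, 3.14, 3.14, 3.14].

### API

Orientations are given as a unit quaternion [w, x, y, z].
In Python, from workcell import telemetry, cams, workorder gives the robot as it stands.
- The arm moves only by the tool drive_tool, never from a script. Its argument "steps" is text: rows parted by semicolons, each of 7 numbers parted by spaces: the turn, a rotation vector about the tool's x, y, z in rad, then the shift along the tool's x, y, z in mm, then the opening, from -1 (shut) to 1 (fully open). In form: rx ry rz tx ty tz hand; .... A call has 1 to 10 rows; each row is the pose to reach, as a shift and turn from the pose commanded when the call began, along the tool's axes at that moment; what a row does not reach only later rows make up. A row lasts 1/10 s, in which the tool goes at most 50 mm and 8.59 degrees, less where a joint would pass 70% of its speed; a pose out of reach is approached as far as the arm can. A call with a gripper value outside its range is refused whole. The fingers move at their own pace and stop on an object; "squeeze" is the grip in N (left out, the last holds). Time passes only in rows, so rows that repeat a pose let the fingers close. It gives the time, the measured TCP pose, the force, the opening and the grip force at its end, in the units of the state.
- telemetry.observe(): the state, without advancing time (a new reading comes with each control period).
- cams.get_image(name): name is "scene" or "top"; returns a dict with "image" (480x640x3 uint8, red, green, blue), "z_map" (480x640 float32, m along the optical axis (not along the pixel's ray), 0 where there is no reading), "fov_y" (degrees; the focal length in pixels is half the picture's height over the tangent of half this angle, whatever the lens; pixels are square), "cx", "cy" (the principal point, pixels), "distortion" ([k1, k2, p1, p2, k3] as OpenCV has them; the pictures are not rectified), "R" (3x3) and "t" (3): a world point X has camera coordinates R X + t. Camera axes: x right, y down, z forward; pixel columns grow to the right and rows downward; lengths in m; the calibration is good to about 2 mm. A picture is of the moment at which its call begins.
- workorder.sign_off(): hands the job in; it is judged then, once.
The state is a dict: "t": time; "joint_positions": joint angles; "qvel": joint speeds; "tau": joint torques, N m; "tcp_pos": TCP position; "eef_rot": TCP orientation; "ft_force": force on the tool from outside, world axes, zero at the start; "torque": the same for the moment, N m; "opening": opening from 0.0 (shut) to 1.0 (fully open); "grasp_force": force on a finger pad.
Only numpy, scipy, OpenCV 4.12 (cv2) and the standard library are available. Lean on these libraries where they do the work, as an engineer would, in place of code of your own. Each camera call takes 0.05 s, during which the arm holds its last target. There are 200 camera calls.

## Working session

There is one attempt and no reset: what is moved stays moved. The work goes in short steps, Python scripts to look and compute and a tool call to move; the robot and the scene stay as the last step left them, time stands still between calls to the robot, and variables do not carry over. Pictures are saved under pics/ and viewed, at most 10 in all, crops included, and the job is handed in when it is done.

Besides the shell and the picture viewer there is one more tool, called as name(argument=value, ...), one argument or row to a line, values as JSON. drive_tool: Moves the arm, as the interface text tells. Its arguments: {"type":"object","properties":{"steps":{"type":"string"},"squeeze":{"type":"number"}},"required":["steps"]}

```bash
mkdir -p pics; ls; cat > h.py <<'E'
import numpy as np, cv2
from workcell import telemetry, cams, workorder
def grab(n):
    d=cams.get_image(n); d['f']=240/np.tan(np.radians(d['fov_y'])/2)
    d['K']=np.array([[d['f'],0,d['cx']],[0,d['f'],d['cy']],[0,0,1]]); d['R']=np.array(d['R']);d['t']=np.array(d['t']);return d
def und(d,uv): return cv2.undistortPoints(np.array(uv,float).reshape(-1,1,2),d['K'],np.array(d['distortion'],float))[:,0]
def plane(d,uv,z):  # rays to plane z
    n=und(d,uv); r=np.c_[n,np.ones(len(n))]@d['R']; c=-d['R'].T@d['t']
    return c+r*((z-c[2])/r[:,2])[:,None]
def cloud(d,uv):
    uv=np.array(uv,int).reshape(-1,2); n=und(d,uv); z=d['z_map'][uv[:,1],uv[:,0]]
    return (np.c_[n,np.ones(len(n))]*z[:,None]-d['t'])@d['R']
def save(d,n): cv2.imwrite('pics/'+n+'.png',d['image'][:,:,::-1])
E
python3 - <<'E'
from h import *
for n in('scene','top'):
    d=grab(n); save(d,n+'0'); print(n,-d['R'].T@d['t'],d['R'][2],d['f'],d['distortion'])
print(telemetry.observe())
E
```

```text
pics
scene [0.13765877 0.69655326 1.19286561] [ 0.30442507 -0.5436042  -0.78218914] 610.5313775357596 [-0.11740514  0.          0.          0.          0.        ]
top [ 0.43320587 -0.03885656  1.46050919] [ 0.07270547 -0.01120129 -0.99729055] 557.2611810964237 [0.02094083 0.         0.         0.         0.        ]
{'t': 0.1, 'joint_positions': array([-1.52829356e+00,  3.81106099e-01,  1.29812630e+00, -7.70435443e-06,
        1.46358847e+00, -2.15294287e-01]), 'qvel': array([ 0.00077242, -0.00042016, -0.00128734, -0.00116501, -0.00033773,
       -0.00028438]), 'tau': array([ 3.93651149e-03, -4.38650000e+01, -2.24908358e+01,  7.14904256e-02,
        3.42333585e-02, -6.73955424e-05]), 'tcp_pos': array([ 0.1402215 , -0.53178452,  0.40423127]), 'eef_rot': array([-6.12144379e-04,  9.91703840e-01,  1.28542275e-01,  4.91745127e-05]), 'ft_force': array([-0.17460082,  0.19176193,  0.63583248]), 'torque': array([ 0.0021218 , -0.03002654,  0.03389757]), 'grasp_force': 0.0, 'opening': 0.9992591707977565}
```

View pics/top0.png

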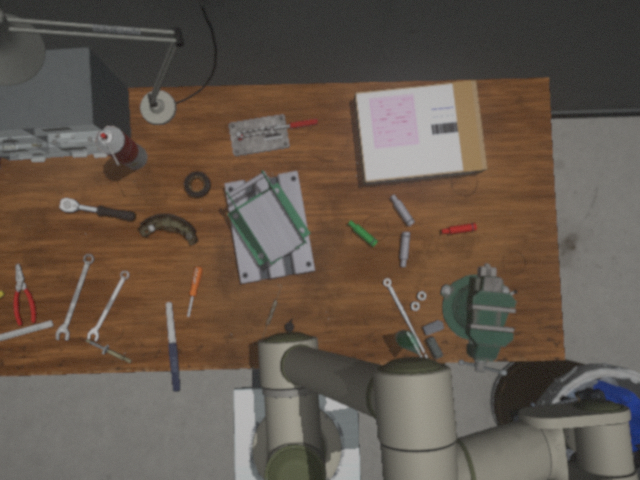

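View pics/scene0.png

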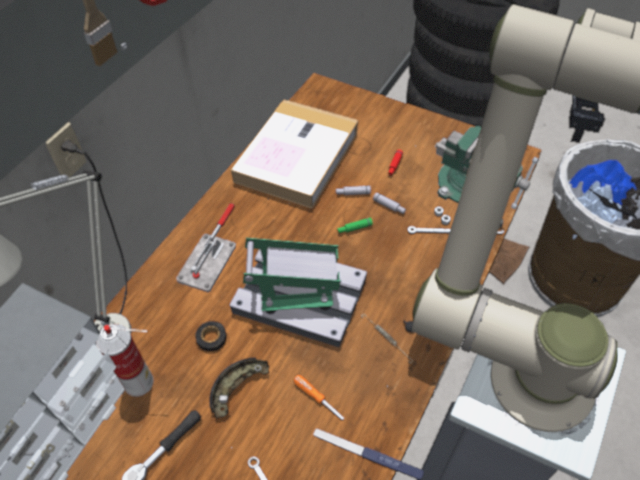

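The top view shows the plate and stand at about (270,225), the grey pins at (402,209) and (404,249), the tape at (197,184), the shoe at (170,229), the driver at (195,290), and green and red look-alikes at (362,233) and (458,229). I'll enlarge the parts that matter and measure them.

```bash
python3 - <<'E'
from h import *
a=grab('top');b=grab('scene')
def crop(d,x,y,w,h,s): return cv2.resize(d['image'][y:y+h,x:x+w,::-1],(w*s,h*s),interpolation=cv2.INTER_CUBIC)
c1=crop(a,215,160,110,130,3); c2=crop(a,380,185,80,90,3); c3=crop(b,225,230,150,120,3);c4=crop(b,325,170,90,70,3)
o=np.zeros((600,800,3),np.uint8)
for c,x,y in((c1,0,0),(c2,335,0),(c4,0,395),(c3,335,0+275)):
    h=min(c.shape[0],600-y);w=min(c.shape[1],800-x);o[y:y+h,x:x+w]=c[:h,:w]
cv2.imwrite('pics/c.png',o)
hsv=cv2.cvtColor(a['image'],cv2.COLOR_RGB2HSV)
# pins
for n,d,boxes in(('top',a,[(385,190,420,229),(393,229,415,272)]),('scene',b,[(333,180,372,198),(370,190,408,216)])):
    hs=cv2.cvtColor(d['image'],cv2.COLOR_RGB2HSV); 
    for x0,y0,x1,y1 in boxes:
        m=((hs[y0:y1,x0:x1,1]<70)&(hs[y0:y1,x0:x1,2]>70)).astype(np.uint8)
        k,l,st,_=cv2.connectedComponentsWithStats(m); i=1+st[1:,4].argmax()
        v,u=np.nonzero(l==i); P=plane(d,np.c_[u+x0,v+y0],.011)[:,:2]
        r=cv2.minAreaRect((P*1000).astype(np.float32)); c,_,vt=np.linalg.svd(P-P.mean(0),full_matrices=False); ax=vt[0]; s=(P-P.mean(0))@ax; t=(P-P.mean(0))@vt[1]
        print(n,st[i,4],r,'axis',ax.round(3),'ends',s.min(),s.max(),'w',[round(np.ptp(t[(s>q)&(s<q+.012)])*1000,1) for q in(s.min()+.003,s.max()-.015)])
# plate top & green
g=((hsv[...,0]>40)&(hsv[...,0]<95)&(hsv[...,1]>80)).astype(np.uint8); g[:, :215]=0;g[:,325:]=0;g[300:]=0
v,u=np.nonzero(g); C=cloud(a,np.c_[u,v]); print('green z',np.percentile(C[:,2],[1,10,50,90,99]))
v,u=np.mgrid[165:290,218:322]; uv=np.c_[u.ravel(),v.ravel()]; C=cloud(a,uv)
h=np.histogram(C[:,2],np.arange(-.005,.2,.005)); print([(round(z,3),n) for n,z in zip(*h) if n>20])
pl=(C[:,2]>.03)&(C[:,2]<.042); r=cv2.minAreaRect((C[pl,:2]*1000).astype(np.float32)); print('plate',r,cv2.boxPoints(r).round())
print([(n,plane(a,[p],.0)[0].round(3)) for n,p in(('tape',(197,184)),('shoe',(170,229)),('drv',(195,290)),('green',(362,233)))])
E
```

```text
top 293 ((599.3500366210938, -290.2679443359375), (92.91162109375, 23.984922409057617), 30.74624252319336) axis [-0.85  -0.526] ends -0.048455799403760436 0.04442584466836597 w [np.float64(16.9), np.float64(22.7)]
top 293 ((495.2113342285156, -292.5527648925781), (23.73413848876953, 92.36128997802734), 83.65270233154297) axis [-0.991  0.131] ends -0.044305431496364206 0.04822514512190077 w [np.float64(21.3), np.float64(16.2)]
scene 278 ((601.5330200195312, -291.95404052734375), (89.947998046875, 28.57402992248535), 28.00522232055664) axis [-0.855 -0.518] ends -0.04700433014276158 0.04400244078008852 w [np.float64(18.4), np.float64(25.5)]
scene 293 ((499.7214660644531, -294.7882995605469), (29.641565322875977, 96.05364227294922), 83.11726379394531) axis [-0.987  0.159] ends -0.04718551642034423 0.04913048142009192 w [np.float64(28.4), np.float64(20.1)]
green z [0.05248341 0.05583468 0.06140132 0.07240029 0.93302976]
[(np.float64(-0.005), np.int64(2646)), (np.float64(0.0), np.int64(2179)), (np.float64(0.005), np.int64(460)), (np.float64(0.01), np.int64(189)), (np.float64(0.015), np.int
[... 442 characters left out ...]
64(0.1), np.int64(411)), (np.float64(0.105), np.int64(454)), (np.float64(0.11), np.int64(460)), (np.float64(0.115), np.int64(462)), (np.float64(0.12), np.int64(343)), (np.float64(0.125), np.int64(128)), (np.float64(0.13), np.int64(42)), (np.float64(0.135), np.int64(45)), (np.float64(0.14), np.int64(109)), (np.float64(0.145), np.int64(136)), (np.float64(0.15), np.int64(55))]
plate ((563.5980224609375, 55.37579345703125), (260.2376708984375, 190.06100463867188), 8.492291450500488) [[421. 130.]
 [449. -58.]
 [706. -19.]
 [678. 169.]]
[('tape', array([0.682, 0.245, 0.   ])), ('shoe', array([0.565, 0.317, 0.   ])), ('drv', array([0.404, 0.254, 0.   ])), ('green', array([ 0.541, -0.186,  0.   ]))]
```

View pics/c.png

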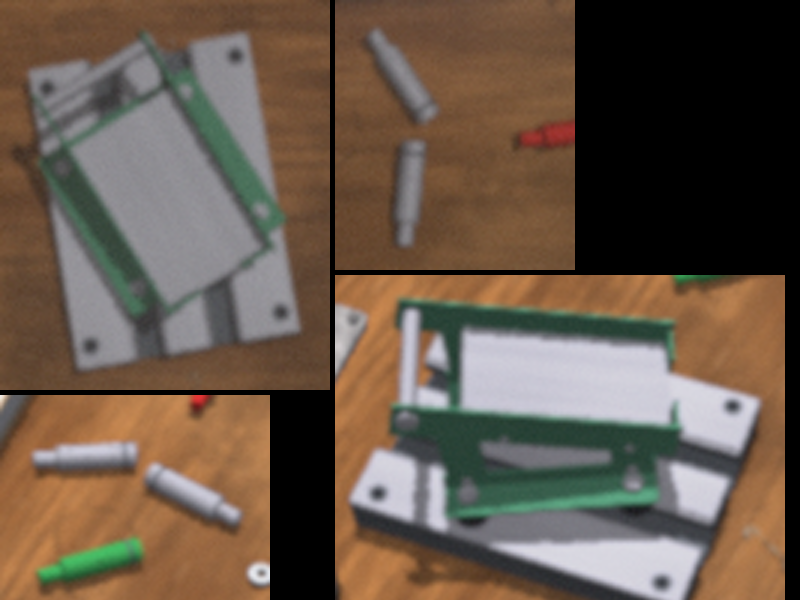

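The crops show the green stand with its bar at the far left (image), turned about 22° from the plate. The thin ends are at the far-left tip for the pin at (402,209) and the near end for the pin at (404,249). Next I need the chute floor plane and the bar.

```bash
cat >> h.py <<'E'
PC=np.array([.5636,.0554]); PY=np.radians(8.5)
def chute(d,lo=.085,hi=.155):
    hs=cv2.cvtColor(d['image'],cv2.COLOR_RGB2HSV)
    v,u=np.mgrid[0:480,0:640]; uv=np.c_[u.ravel(),v.ravel()]; C=cloud(d,uv)
    ok=(np.hypot(*(C[:,:2]-PC).T)<.16)&(C[:,2]>lo)&(C[:,2]<hi)&(hs[...,1].ravel()<70)
    m=ok.reshape(480,640).astype(np.uint8); m=cv2.morphologyEx(m,cv2.MORPH_OPEN,np.ones((3,3)))
    k,l,st,_=cv2.connectedComponentsWithStats(m); i=1+st[1:,4].argmax(); P=C[(l==i).ravel()]
    for _ in range(4):
        c=P.mean(0); n=np.linalg.svd(P-c,full_matrices=False)[2][2]; n*=np.sign(n[2]); r=(P-c)@n; P=P[abs(r)<max(.002,2*r.std())]
    ux=np.array([np.cos(PY+.3),np.sin(PY+.3),0]); 
    e1=ux-n*(ux@n); e1/=np.linalg.norm(e1); e2=np.cross(n,e1)
    q=np.c_[(P-c)@e1,(P-c)@e2]*1000; (cc,sz,a)=cv2.minAreaRect(q.astype(np.float32)); bp=cv2.boxPoints((cc,sz,a))
    E=[bp[1]-bp[0],bp[2]-bp[1]]; L=max(E,key=np.linalg.norm); L=L/np.linalg.norm(L); L*=np.sign(L[0])
    X=e1*L[0]+e2*L[1]; Y=np.cross(n,X); ctr=c+(e1*cc[0]+e2*cc[1])/1000
    O=ctr-X*.0755; bar=O+X*.19+n*.01
    print('floor n',len(P),'size',np.round(sz,1),'rms',r.std().round(4),'slope',np.degrees(np.arcsin(X[2])).round(1),'roll',np.degrees(np.arcsin(Y[2])).round(1),'yaw',np.degrees(np.arctan2(X[1],X[0])).round(1),'O',O.round(4),'bar',bar.round(4))
    return O,X,Y,n,bar,C
E
python3 - <<'E'
from h import *
c,s=np.cos(PY),np.sin(PY);Rp=np.array([[c,s],[-s,c]])
for n in('top','scene'):
    d=grab(n);O,X,Y,N,bar,C=chute(d)
    q=np.c_[(C-O)@X,(C-O)@Y,(C-O)@N]*1000
    b=q[(abs(q[:,0]-190)<12)&(abs(q[:,1])<40)&(q[:,2]>4)&(q[:,2]<25)]
    print(n,'bar pts',len(b),b.mean(0),b.std(0))
    B=C[(abs(q[:,0]-190)<12)&(abs(q[:,1])<40)&(q[:,2]>4)&(q[:,2]<25)]; print(np.percentile(B[:,2],[5,50,95]))
    so=O+X*(.09*np.cos(.2443)-.056*np.sin(.2443))+N*(-.056*np.cos(.2443)-.09*np.sin(.2443)); print('stand org',so.round(4),'in plate',(Rp@(so[:2]-PC)).round(4))
E
```

```text
floor n 2196 size [153.   98.4] rms 0.0024 slope 10.6 roll 3.2 yaw 30.2 O [0.4929 0.0087 0.0965] bar [0.653  0.1012 0.1414]
top bar pts 169 [ 1.90982446e+02 -4.87918984e-02  1.48134639e+01] [ 3.42861988 23.07439725  3.18021022]
[0.14091185 0.14599804 0.15202557]
stand org [0.5655 0.056  0.0355] in plate [0.002  0.0003]
floor n 1735 size [154.8  82.1] rms 0.0017 slope 10.6 roll 3.7 yaw 30.7 O [ 0.4998 -0.0013  0.0962] bar [0.6592 0.0925 0.141 ]
scene bar pts 197 [190.30738624  -6.46823006  14.88174333] [ 4.69174801 25.80019654  3.46064446]
[0.13884799 0.14573067 0.15066137]
stand org [0.5717 0.0472 0.0351] in plate [ 0.0068 -0.0093]
```

```bash
cat >> h.py <<'E'
from scipy.spatial.transform import Rotation as Ro
def Rt(yawx,tilt=0): # tool x yaw deg, z down; tilt deg about tool x
    a=np.radians(yawx); return Ro.from_matrix(np.array([[np.cos(a),np.sin(a),0],[np.sin(a),-np.cos(a),0],[0,0,-1]]))*Ro.from_euler('x',tilt,degrees=True)
def delta(p,yawx,tilt=0,p0=None,R0=None):
    s=telemetry.observe(); q=s['eef_rot']; R0=R0 or Ro.from_quat(q,scalar_first=True)
    p0=s['tcp_pos'] if p0 is None else p0
    print('rot',(R0.inv()*Rt(yawx,tilt)).as_rotvec().round(3),'shift',((R0.inv().apply(np.array(p)-p0))*1000).round(1))
E
python3 -c "
from h import *
delta([.653,.101,.36],120.3)"
```

```text
rot [-0.000e+00 -1.000e-03 -1.842e+00] shift [ 657.2 -481.1   44.8]
```

drive_tool(
  steps="0 0 -1.841 657.5 -481 40 -0.3;0 0 -1.841 657.5 -481 40 -0.3;0 0 -1.841 657.5 -481 40 -0.3;0 0 -1.841 657.5 -481 40 -0.3;0 0 -1.841 657.5 -481 40 -0.3;0 0 -1.841 657.5 -481 40 -0.3;0 0 -1.841 657.5 -481 40 -0.3;0 0 -1.841 657.5 -481 40 -0.3;0 0 -1.841 657.5 -481 40 -0.3;0 0 -1.841 657.5 -481 40 -0.3",
)

```text
t: 1.3
tcp_pos: [0.4557, -0.142, 0.3803]
eef_rot: [0.0, 0.636, 0.772, 0.0]
ft_force: [0.5, -0.7, 0.2]
opening: 0.348
grasp_force: 0.0
```

```bash
python3 -c "
from h import *
delta([.653,.101,.36],120.3)"
```

```text
rot [ 0.     0.    -0.336] shift [200.6 240.3  20.3]
```

drive_tool(
  steps="0 0 -0.336 200.6 240.3 20 -0.3;0 0 -0.336 200.6 240.3 20 -0.3;0 0 -0.336 200.6 240.3 20 -0.3;0 0 -0.336 200.6 240.3 20 -0.3;0 0 -0.336 200.6 240.3 20 -0.3;0 0 -0.336 200.6 240.3 20 -0.3;0 0 -0.336 200.6 240.3 20 -0.3;0 0 -0.336 200.6 240.3 20 -0.3;0 0 -0.336 200.6 240.3 20 -0.3",
)

```text
t: 2.2
tcp_pos: [0.6533, 0.0974, 0.36]
eef_rot: [-0.0, 0.5, 0.866, -0.0]
ft_force: [-0.5, -0.2, 0.7]
opening: 0.352
grasp_force: 0.0
```

```bash
python3 - <<'E'
from h import *
delta([.653,.101,.288],120.3)
d=grab('scene'); c=cv2.resize(d['image'][170:350,200:440,::-1],(800,600),interpolation=cv2.INTER_CUBIC); cv2.imwrite('pics/g1.png',c)
E
```

```text
rot [-0.001 -0.    -0.006] shift [ 3.3  1.6 72. ]
```

View pics/g1.png

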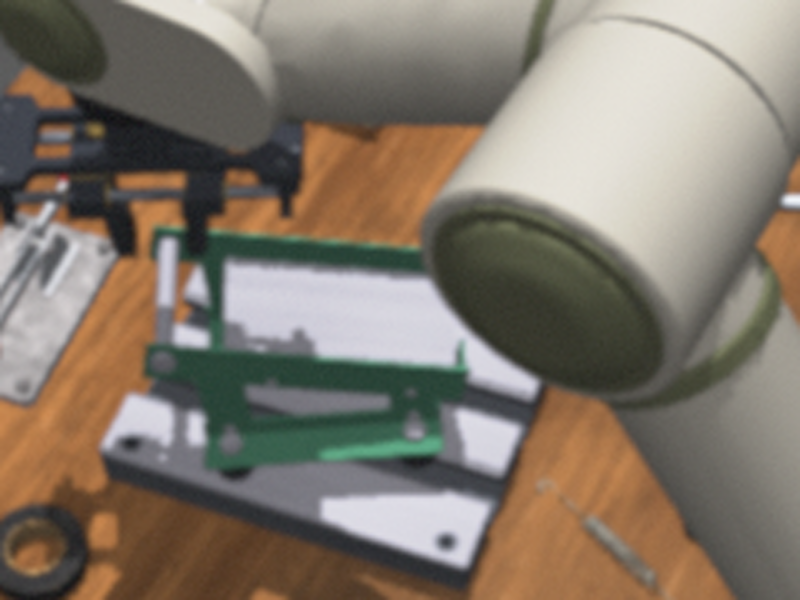

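The fingers hang at crop (120,230) and (200,220), on either side of the bar at (165,290), as intended. I'll descend, then close firmly.

drive_tool(
  steps="0 0 0 3 1.5 36 -0.3;0 0 0 3 1.5 60 -0.3;0 0 0 3 1.5 72 -0.3;0 0 0 3 1.5 72 -0.3;0 0 0 3 1.5 72 -1;0 0 0 3 1.5 72 -1;0 0 0 3 1.5 72 -1;0 0 0 3 1.5 72 -1",
  squeeze=55,
)

```text
t: 3.05
tcp_pos: [0.6536, 0.101, 0.2895]
eef_rot: [0.001, 0.5, 0.866, 0.0]
ft_force: [1.6, -0.5, 4.3]
opening: 0.105
grasp_force: 53.8
```

drive_tool(
  steps="0 0 0.025 -2.3 0 -0.5 -1;0 0 0.05 -4.6 -0.1 -1.5 -1;0 0 0.075 -6.9 -0.3 -2.5 -1;0 0 0.1 -9.2 -0.5 -3.5 -1;0 0 0.125 -11.5 -0.7 -4.5 -1;0 0 0.15 -13.7 -1 -5.5 -1;0 0 0.175 -16 -1.4 -6 -1;0 0 0.2 -18.3 -1.8 -6.5 -1",
)

```text
t: 3.85
tcp_pos: [0.661, 0.0853, 0.2955]
eef_rot: [0.0, 0.585, 0.811, 0.001]
ft_force: [1.4, 2.3, -2.6]
opening: 0.115
grasp_force: 54.4
```

```bash
python3 - <<'E'
from h import *
s=telemetry.observe();print(s['tcp_pos'],s['ft_force'],s['torque'])
chute(grab('scene'))
E
```

```text
[0.66104966 0.08534208 0.29546952] [ 1.40061897  2.32527894 -2.55717254] [ 0.07312532 -0.46810113 -0.10423908]
floor n 1617 size [ 84.5 152.6] rms 0.0018 slope 14.2 roll 0.5 yaw 18.1 O [0.4905 0.0199 0.0915] bar [0.6633 0.0764 0.1477]
```

drive_tool(
  steps="0 0 0.03 -2.7 0 -0.3 -1;0 0 0.06 -5.5 -0.2 -0.5 -1;0 0 0.09 -8.2 -0.4 -0.5 -1;0 0 0.12 -11 -0.7 -0.5 -1;0 0 0.15 -13.8 -1 -0.5 -1;0 0 0.172 -15.7 -1.3 -0.3 -1;0 0 0.172 -15.7 -1.3 0 -1;0 0 0.172 -15.7 -1.3 0 -1",
)

```text
t: 4.7
tcp_pos: [0.6648, 0.0687, 0.2949]
eef_rot: [0.0, 0.652, 0.758, -0.0]
ft_force: [1.1, -2.8, 2.5]
opening: 0.114
grasp_force: 54.0
```

```bash
python3 - <<'E'
from h import *
chute(grab('scene'))
E
```

```text
floor n 1737 size [ 84.4 153.1] rms 0.0019 slope 14.0 roll 0.1 yaw 10.6 O [0.4865 0.0261 0.0915] bar [0.6654 0.0595 0.1471]
```

drive_tool(
  steps="0 0 0.025 -2.3 0 0 -1;0 0 0.025 -2.3 0 0 -1;0 0 0.025 -2.3 0 0 -0.35;0 0 0.025 -2.3 0 0 -0.35;0 0 0.025 -2.3 0 0 -0.35;0 0 0.025 -2.3 0 0 -0.35;0 0 0.025 -2.3 0 -30 -0.35;0 0 0.025 -2.3 0 -75 -0.35;0 0 0.025 -2.3 0 -110 -0.35;0 0 0.025 -2.3 0 -110 -0.35",
)

```text
t: 5.75
tcp_pos: [0.6648, 0.067, 0.4104]
eef_rot: [0.004, 0.661, 0.75, 0.003]
ft_force: [0.3, -0.1, 0.3]
opening: 0.329
grasp_force: 0.0
```

```bash
python3 - <<'E'
from h import *
chute(grab('scene')); s=telemetry.observe(); print(s['tcp_pos'])
# pin targets: far pin P1, tool x along its axis
delta([.600,-.291,.26],31.7); delta([.600,-.291,.26],211.7)
delta([.497,-.2935,.26],172); delta([.497,-.2935,.26],-8)
print(s['joint_positions'])
E
```

```text
floor n 2037 size [ 85.4 157.4] rms 0.002 slope 14.0 roll -0.3 yaw 10.0 O [0.4874 0.0276 0.092 ] bar [0.6666 0.0592 0.1475]
[0.66484115 0.0669643  0.40712753]
rot [ 0.005 -0.002  1.144] shift [-346.8 -110.   146.9]
rot [ 0.002  0.005 -1.998] shift [-346.8 -110.   146.9]
rot [ 0.003  0.004 -1.305] shift [-336.4 -212.5  146.4]
rot [ 0.004 -0.004  1.836] shift [-336.4 -212.5  146.4]
[-7.63951416e-02  5.95861986e-01  9.19592518e-01  1.21836497e-04
  1.62139881e+00 -2.02450472e-01]
```

drive_tool(
  steps="0.005 -0.002 1.144 -347 -110 100 0.15;0.005 -0.002 1.144 -347 -110 100 0.15;0.005 -0.002 1.144 -347 -110 100 0.15;0.005 -0.002 1.144 -347 -110 100 0.15;0.005 -0.002 1.144 -347 -110 100 0.15;0.005 -0.002 1.144 -347 -110 147 0.15;0.005 -0.002 1.144 -347 -110 147 0.15;0.005 -0.002 1.144 -347 -110 147 0.15;0.005 -0.002 1.144 -347 -110 147 0.15;0.005 -0.002 1.144 -347 -110 147 0.15",
)

```text
t: 6.8
tcp_pos: [0.5992, -0.2915, 0.2561]
eef_rot: [-0.002, 0.962, 0.273, -0.003]
ft_force: [0.2, 0.8, 0.5]
opening: 0.575
grasp_force: 0.0
```

```bash
python3 - <<'E'
from h import *
delta([.600,-.291,.170],31.7); d=grab('scene'); c=cv2.resize(d['image'][130:250,300:460,::-1],(800,600),interpolation=cv2.INTER_CUBIC); cv2.imwrite('pics/g2.png',c)
E
```

```text
rot [-0.006  0.005 -0.001] shift [ 1.4  0.5 86.1]
```

View pics/g2.png

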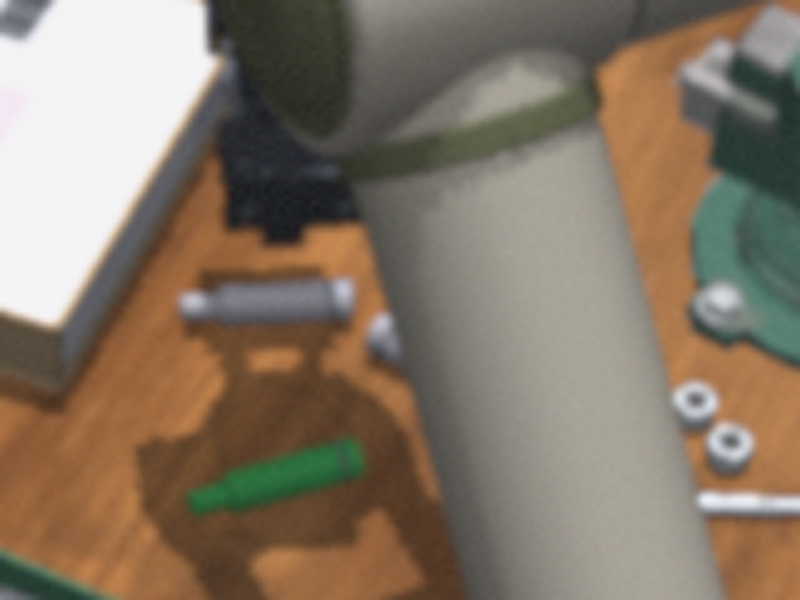

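The pin at crop (270,300) lies under the gripper with its thin end to the left. The white box is close to the gripper's body, so I'll check the clearance.

```bash
python3 - <<'E'
from h import *
for n in('top','scene'):
    d=grab(n)
    v,u=np.mgrid[80:270,215:500]; hs=cv2.cvtColor(d['image'],cv2.COLOR_RGB2HSV)
    C=cloud(d,np.c_[u.ravel(),v.ravel()]); sel=(C[:,0]>.6)&(C[:,0]<1)&(C[:,1]>-.6)&(C[:,1]<-.15)&(C[:,2]>.03)&(C[:,2]<.14)&(hs[80:270,215:500,1].ravel()<40)&(hs[80:270,215:500,2].ravel()>150)
    P=C[sel]; print(n,len(P),np.percentile(P[:,2],[5,50,95]),cv2.boxPoints(cv2.minAreaRect((P[:,:2]*1000).astype(np.float32))).round())
E
```

```text
top 7552 [0.04509481 0.05009258 0.05520247] [[ 672. -195.]
 [ 692. -445.]
 [ 921. -426.]
 [ 900. -176.]]
scene 5406 [0.04612575 0.05057873 0.05494215] [[ 673. -190.]
 [ 693. -451.]
 [ 927. -433.]
 [ 907. -172.]]
```

drive_tool(
  steps="-0.006 0.005 0 1.4 0.5 45 0.15;-0.006 0.005 0 1.4 0.5 75 0.15;-0.006 0.005 0 1.4 0.5 86 0.15;-0.006 0.005 0 1.4 0.5 86 0.15;-0.006 0.005 0 1.4 0.5 86 -1;-0.006 0.005 0 1.4 0.5 86 -1;-0.006 0.005 0 1.4 0.5 86 -1;-0.006 0.005 0 1.4 0.5 86 -1;-0.006 0.005 0 1.4 0.5 60 -1;-0.006 0.005 0 1.4 0.5 15 -1",
  squeeze=25,
)

```text
t: 7.95
tcp_pos: [0.6004, -0.2907, 0.2406]
eef_rot: [-0.001, 0.962, 0.273, -0.001]
ft_force: [0.9, 0.3, -0.5]
opening: 0.242
grasp_force: 25.0
```

```bash
cat >> h.py <<'E'
def tgt(O,X,Y,N,x,y,z):  # TCP for pin centre at chute coords; pin axis 159 mm ahead of TCP
    p=O+X*x+Y*y+N*(z+.159); yaw=np.degrees(np.arctan2(Y[1],Y[0]))
    return p,yaw
E
python3 - <<'E'
from h import *
for n in('top','scene'):
    d=grab(n);O,X,Y,N,bar,C=chute(d)
    hs=cv2.cvtColor(d['image'],cv2.COLOR_RGB2HSV); g=((hs[...,0]>40)&(hs[...,0]<95)&(hs[...,1]>80)).ravel()
    q=np.c_[(C-O)@X,(C-O)@Y,(C-O)@N]*1000
    s=g&(q[:,2]>14)&(q[:,2]<34)&(q[:,0]>10)&(q[:,0]<170)&(abs(q[:,1])<80)
    for sg in(1,-1):
        w=q[s&(q[:,1]*sg>0)]; print(n,sg,len(w),np.percentile(w[:,1],[5,25,50,75,95]).round(1),'slope',np.polyfit(w[:,0],w[:,1],1)[0].round(3))
    p,y=tgt(O,X,Y,N,.045,0,.05); print(p.round(4),y.round(1))
    if n=='top': delta(p,y,14); delta(p,y,-14); save(d,'t2')
E
```

```text
floor n 1843 size [ 99. 154.] rms 0.0023 slope 14.2 roll 0.3 yaw 9.3 O [0.486  0.0353 0.0914] bar [0.6653 0.0646 0.1478]Traceback (most recent call last):
  File "<stdin>", line 8, in <module>
    return _quantile_unchecked(
        a, q, axis, out, overwrite_input, method, keepdims, weights)
    return _ureduce(a,
                    func=_quantile_ureduce_func,
    ...<5 lines>...
                    overwrite_input=overwrite_input,
                    method=method)
    r = func(a, **kwargs)
    result = _quantile(arr,
                       quantiles=q,
    ...<2 lines>...
                       out=out,
                       weights=wgt)
    slices_having_nans = np.isnan(arr[-1, ...])
                                  ~~~^^^^^^^^^
IndexError: index -1 is out of bounds for axis 0 with size 0
```

```bash
cat >> h.py <<'E'
a,b=np.radians(9.0),np.radians(14.0)
CX=np.array([np.cos(a)*np.cos(b),np.sin(a)*np.cos(b),np.sin(b)]);CY=np.array([-np.sin(a),np.cos(a),0]);CN=np.cross(CX,CY)
CO=np.array([.486,.0353,.0916])-.001*CY
def place(x,y,z):
    p,yaw=tgt(CO,CX,CY,CN,x,y,z); print(p.round(4),yaw); delta(p,yaw,-14)
def toC(P): return np.c_[(P-CO)@CX,(P-CO)@CY,(P-CO)@CN]*1000
E
python3 - <<'E'
from h import *
place(.045,0,.09)
E
```

```text
[0.4698 0.0317 0.3441] 99.0
rot [-0.203  0.146 -1.168] shift [  57.8 -343.1  -96.8]
```

drive_tool(
  steps="0 0 0 0 0 -50 -1;0 0 -0.15 0 -20 -97 -1;-0.203 0.146 -1.168 58 -343 -97 -1;-0.203 0.146 -1.168 58 -343 -97 -1;-0.203 0.146 -1.168 58 -343 -97 -1;-0.203 0.146 -1.168 58 -343 -97 -1;-0.203 0.146 -1.168 58 -343 -97 -1;-0.203 0.146 -1.168 58 -343 -97 -1;-0.203 0.146 -1.168 58 -343 -97 -1;-0.203 0.146 -1.168 58 -343 -97 -1",
)

```text
t: 9.0
tcp_pos: [0.4682, 0.0344, 0.339]
eef_rot: [0.074, 0.643, 0.757, 0.093]
ft_force: [-1.1, -0.5, -1.1]
opening: 0.243
grasp_force: 25.0
```

```bash
python3 - <<'E'
from h import *
place(.045,0,.05)
E
```

```text
[0.4793 0.0332 0.3053] 99.0
rot [-0.006 -0.008  0.005] shift [-3.2  2.6 35.3]
```

drive_tool(
  steps="-0.006 -0.008 0.005 -3.2 2.6 20 -1;-0.006 -0.008 0.005 -3.2 2.6 35 -1;-0.006 -0.008 0.005 -3.2 2.6 35 -1;-0.006 -0.008 0.005 -3.2 2.6 35 -1",
)

```text
t: 9.4
tcp_pos: [0.4813, 0.0299, 0.3055]
eef_rot: [0.079, 0.648, 0.752, 0.092]
ft_force: [-0.0, 0.4, -2.2]
opening: 0.241
grasp_force: 25.0
```

```bash
python3 - <<'E'
from h import *
place(.045,0,.05)
a=grab('top');b=grab('scene')
o=np.zeros((600,800,3),np.uint8)
o[:,:400]=cv2.resize(a['image'][150:300,220:320,::-1],(400,600),interpolation=cv2.INTER_CUBIC)
o[:,400:]=cv2.resize(b['image'][220:370,235:335,::-1],(400,600),interpolation=cv2.INTER_CUBIC)
cv2.imwrite('pics/g3.png',o)
E
```

```text
[0.4793 0.0332 0.3053] 99.0
rot [-0.001  0.002 -0.008] shift [ 3.5 -1.5 -0.1]
```

View pics/g3.png

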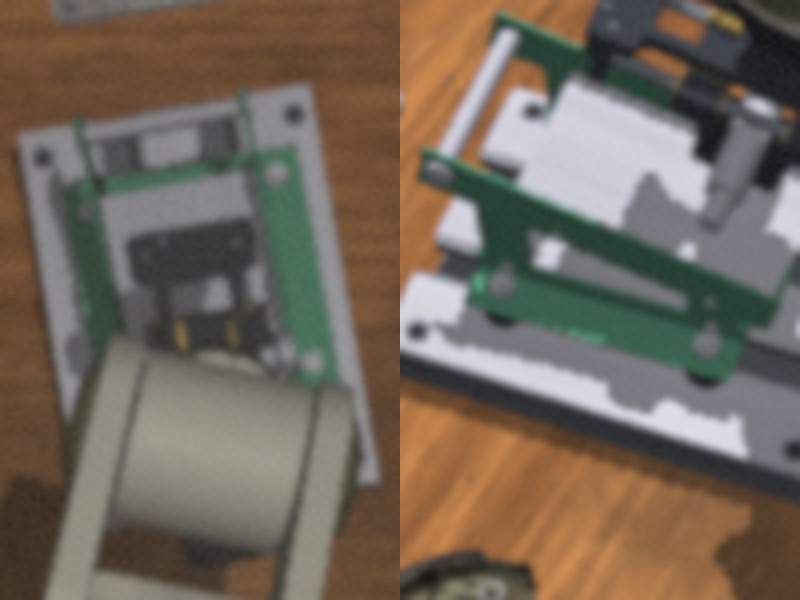

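In the scene half the held pin shows its thin end at (713,222), pointing to the chute's left, with the barrel at (757,110). It hangs over the chute between the side plates. I'll check the lateral fit numerically.

```bash
python3 - <<'E'
from h import *
d=grab('scene'); hs=cv2.cvtColor(d['image'],cv2.COLOR_RGB2HSV)
v,u=np.mgrid[215:330,235:345]; uv=np.c_[u.ravel(),v.ravel()]; C=cloud(d,uv); q=toC(C); H=hs[v,u].reshape(-1,3)
g=(H[:,0]>40)&(H[:,0]<95)&(H[:,1]>80)
for sg in(1,-1):
    s=g&(q[:,2]>3)&(q[:,2]<26)&(q[:,0]>-5)&(q[:,0]<190)&(abs(q[:,1]-sg*48)<15); w=q[s]; print('plate',sg,len(w),np.percentile(w[:,1],[5,25,50,75,95]).round(1),'slope',np.polyfit(w[:,0],w[:,1],1)[0].round(3),'ztop',np.percentile(w[:,2],95).round(1))
s=(H[:,1]<60)&(H[:,2]>60)&(q[:,2]>44)&(q[:,2]<66)&(abs(q[:,0]-45)<16); w=q[s]; print('pin',len(w),np.percentile(w[:,1],[0,1,5,50,95,99,100]).round(1),np.percentile(w[:,0],[5,50,95]),'slope',np.polyfit(w[:,1],w[:,0],1)[0].round(3))
UV=uv[s]; print(UV.min(0),UV.max(0))
# ray to chute plane z=.05 for tip and barrel end
n=und(d,[(313.2,275.5),(324.2,245)]); r=np.c_[n,np.ones(2)]@d['R']; c=-d['R'].T@d['t']
print(toC(c+r*((.05-(c-CO)@CN)/(r@CN))[:,None]))
place(.045,0,.05); 
s=telemetry.observe();print(s['tcp_pos'],s['qvel'].round(4))
E
```

```text
plate 1 408 [51.  52.3 53.2 54.  55.4] slope 0.004 ztop 23.4
plate -1 139 [-46.9 -45.7 -44.7 -43.5 -41.9] slope 0.002 ztop 21.4
pin 301 [-45.3 -39.4 -36.1   5.7  39.8  41.6  43.5] [37.05514546 46.76373237 56.86351751] slope -0.009
[310 243] [329 277]
[[ 45.0597816   39.89510182  50.        ]
 [ 49.92712018 -41.84288736  50.        ]]
[0.4793 0.0332 0.3053] 99.0
rot [ 0.001  0.003 -0.007] shift [ 3.3 -1.5  0.4]
[0.48114387 0.03014805 0.30607168] [ 0.0017 -0.0019  0.0048  0.0031 -0.0033 -0.0029]
```

drive_tool(
  steps="0 0 -0.005 4.2 -1.5 0 -1;0 0 -0.005 4.2 -1.5 0 -1;0 0 -0.005 4.2 -1.5 8 -1;0 0 -0.005 4.2 -1.5 14 -1;0 0 -0.005 4.2 -1.5 18 -1;0 0 -0.005 4.2 -1.5 22 -1;0 0 -0.005 4.2 -1.5 22 -1",
)

```text
t: 10.25
tcp_pos: [0.4844, 0.0351, 0.283]
eef_rot: [0.079, 0.645, 0.754, 0.092]
ft_force: [-0.8, 0.8, -1.8]
opening: 0.242
grasp_force: 25.0
```

```bash
python3 - <<'E'
from h import *
s=telemetry.observe();print(s['tcp_pos'],s['ft_force'],s['torque']); place(.045,.001,.012)
E
```

```text
[0.4843564  0.03509556 0.28295891] [-0.77237676  0.84212762 -1.7942059 ] [-0.08044996  0.09571931  0.07720244]
[0.4883 0.0357 0.2684] 99.0
rot [-0.002  0.002 -0.002] shift [-0.   0.3 15.1]
```

No contact, and the pin is already below the plate tops. I'll continue to the floor.

drive_tool(
  steps="0 0 0 0 0.3 5 -1;0 0 0 0 0.3 10 -1;0 0 0 0 0.3 13 -1;0 0 0 0 0.3 14 -1;0 0 0 0 0.3 14 -1",
)

```text
t: 10.75
tcp_pos: [0.4878, 0.0356, 0.2702]
eef_rot: [0.08, 0.645, 0.754, 0.092]
ft_force: [-3.0, -0.5, 0.2]
opening: 0.241
grasp_force: 25.0
```

drive_tool(
  steps="0 0 0 0 0 0 -0.35;0 0 0 0 0 0 -0.35;0 0 0 0 0 0 -0.35;0 0 0 0 0 0 -0.35;0 0 0 0 0 -12 -0.35;0 0 0 0 0 -35 -0.35;0 0 0 0 0 -70 -0.35;0 0 0 0 0 -110 -0.35;0 0 0 0 0 -110 -0.35",
)

```text
t: 11.65
tcp_pos: [0.461, 0.0318, 0.382]
eef_rot: [0.084, 0.645, 0.754, 0.094]
ft_force: [0.7, 0.6, -0.7]
opening: 0.325
grasp_force: 0.0
```

```bash
cat > pin.py <<'E'
from h import *
d=grab('scene'); hs=cv2.cvtColor(d['image'],cv2.COLOR_RGB2HSV)
v,u=np.mgrid[215:340,235:360]; uv=np.c_[u.ravel(),v.ravel()]; C=cloud(d,uv); q=toC(C); H=hs[v,u].reshape(-1,3)
s=(H[:,1]<70)&(q[:,2]>5)&(q[:,2]<30)&(abs(q[:,1]-2)<46)&(q[:,0]>0)&(q[:,0]<140); w=q[s]
print(len(w)); 
for y0 in(-40,-20,0,20,38):
    k=w[abs(w[:,1]-y0)<6]
    if len(k): print(y0,'x',np.percentile(k[:,0],[3,50,97]).round(1),'z',np.percentile(k[:,2],[50,95]).round(1))
chute(d)
E
python3 pin.py; python3 - <<'E'
from h import *
place(.045,0,.09); delta([.497,-.2935,.27],172)
d=grab('scene'); cv2.imwrite('pics/g4.png',cv2.resize(d['image'][215:335,235:395,::-1],(800,600),interpolation=cv2.INTER_CUBIC))
E
```

```text
382
-40 x [  0.6  17.2 130.7] z [19.6 26.5]
-20 x [ 1.2 11.5 81.7] z [20. 26.]
0 x [ 1.  11.5 20.8] z [18.8 23.4]
20 x [ 0.7 11.6 86.8] z [17.8 24.4]
38 x [ 4.  11.  68.6] z [16.5 23.4]
floor n 1959 size [ 88.  158.4] rms 0.0038 slope 11.8 roll 0.8 yaw 8.9 O [0.4853 0.0285 0.0958] bar [0.6671 0.0569 0.1443]
[0.4698 0.0317 0.3441] 99.0
rot [ 0.005  0.004 -0.001] shift [-1.3 -0.5 36.4]
rot [ 0.212  0.162 -1.269] shift [-326.5  -41.5  103.6]
```

View pics/g4.png

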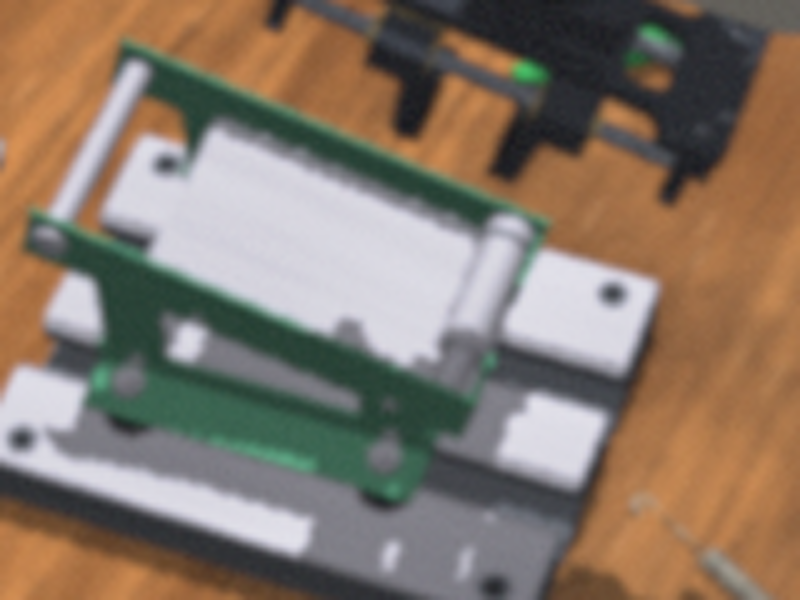

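Pin 1 (crop (490,280)) rests against the stop with its thin end to the left. Now I'll go to pin 2.

drive_tool(
  steps="0.212 0.162 -1.269 -326 -15 -3 0.15;0.212 0.162 -1.269 -326 -15 -3 0.15;0.212 0.162 -1.269 -326 -15 -3 0.15;0.212 0.162 -1.269 -326 -15 -3 0.15;0.212 0.162 -1.269 -326 -15 -3 0.15;0.212 0.162 -1.269 -326.5 -41.5 103.6 0.15;0.212 0.162 -1.269 -326.5 -41.5 103.6 0.15;0.212 0.162 -1.269 -326.5 -41.5 103.6 0.15;0.212 0.162 -1.269 -326.5 -41.5 103.6 0.15;0.212 0.162 -1.269 -326.5 -41.5 103.6 0.15",
)

```text
t: 12.75
tcp_pos: [0.4968, -0.2939, 0.2643]
eef_rot: [-0.005, 0.069, 0.998, 0.002]
ft_force: [0.5, 0.7, 0.1]
opening: 0.578
grasp_force: 0.0
```

```bash
python3 - <<'E'
from h import *
delta([.497,-.2935,.170],172)
d=grab('scene'); cv2.imwrite('pics/g5.png',cv2.resize(d['image'][150:270,320:480,::-1],(800,600),interpolation=cv2.INTER_CUBIC))
E
```

```text
rot [ 0.003 -0.01   0.001] shift [-1.1  0.2 94.3]
```

View pics/g5.png

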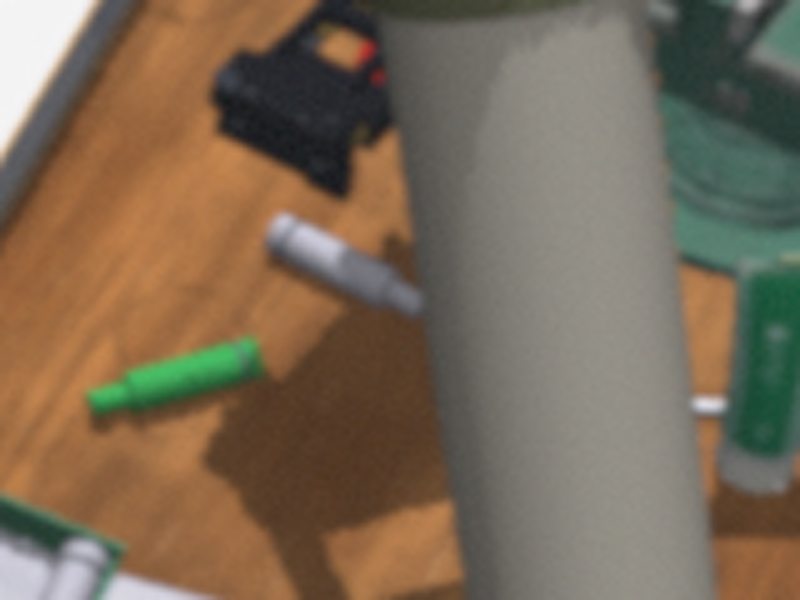

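Pin 2, at crop (345,265), is undisturbed below the gripper. I'll descend and grasp it.

drive_tool(
  steps="0.003 -0.01 0 -1 0 45 0.15;0.003 -0.01 0 -1 0 80 0.15;0.003 -0.01 0 -1 0 94 0.15;0.003 -0.01 0 -1 0 94 0.15;0.003 -0.01 0 -1 0 94 -1;0.003 -0.01 0 -1 0 94 -1;0.003 -0.01 0 -1 0 94 -1;0.003 -0.01 0 -1 0 94 -1;0.003 -0.01 0 -1 0 55 -1;0.003 -0.01 0 -1 0 5 -1",
  squeeze=25,
)

```text
t: 13.8
tcp_pos: [0.4975, -0.2933, 0.2612]
eef_rot: [0.0, 0.07, 0.998, 0.0]
ft_force: [1.4, -1.0, -2.2]
opening: 0.241
grasp_force: 25.0
```

```bash
python3 - <<'E'
from h import *
place(.075,.001,.09)
E
```

```text
[0.4984 0.0373 0.3513] 99.0
rot [-0.21  -0.156  1.267] shift [ 45.3 327.4 -90.1]
```

drive_tool(
  steps="0 0 0 0 0 -50 -1;0 0 0.15 0 20 -90 -1;-0.21 -0.156 1.267 45 327 -90 -1;-0.21 -0.156 1.267 45 327 -90 -1;-0.21 -0.156 1.267 45 327 -90 -1;-0.21 -0.156 1.267 45 327 -90 -1;-0.21 -0.156 1.267 45 327 -90 -1;-0.21 -0.156 1.267 45 327 -90 -1;-0.21 -0.156 1.267 45 327 -90 -1;-0.21 -0.156 1.267 45 327 -90 -1",
)

```text
t: 14.8
tcp_pos: [0.4977, 0.0396, 0.3509]
eef_rot: [0.082, 0.645, 0.754, 0.093]
ft_force: [-0.6, -0.1, -1.8]
opening: 0.241
grasp_force: 25.0
```

```bash
python3 - <<'E'
from h import *
place(.075,.001,.05)
E
```

```text
[0.5079 0.0388 0.3125] 99.0
rot [ 0.004  0.003 -0.001] shift [-2.3  0.3 39.6]
```

drive_tool(
  steps="0 0 0 -2.3 0.3 20 -1;0 0 0 -2.3 0.3 36 -1;0 0 0 -2.3 0.3 39.6 -1;0 0 0 -2.3 0.3 39.6 -1;0 0 0 -2.3 0.3 39.6 -1",
)

```text
t: 15.3
tcp_pos: [0.5087, 0.036, 0.3131]
eef_rot: [0.082, 0.644, 0.755, 0.093]
ft_force: [-0.6, 0.4, -1.9]
opening: 0.244
grasp_force: 25.0
```

```bash
python3 - <<'E'
from h import *
place(.075,.001,.05)
d=grab('scene'); hs=cv2.cvtColor(d['image'],cv2.COLOR_RGB2HSV)
v,u=np.mgrid[215:330,235:345]; uv=np.c_[u.ravel(),v.ravel()]; C=cloud(d,uv); q=toC(C); H=hs[v,u].reshape(-1,3)
g=(H[:,0]>40)&(H[:,0]<95)&(H[:,1]>80)
for sg in(1,-1):
    s=g&(q[:,2]>3)&(q[:,2]<26)&(q[:,0]>-5)&(q[:,0]<190)&(abs(q[:,1]-sg*48)<15); w=q[s]; print('plate',sg,len(w),np.percentile(w[:,1],[5,50,95]).round(1),'slope',np.polyfit(w[:,0],w[:,1],1)[0].round(3))
s=(H[:,1]<60)&(H[:,2]>60)&(q[:,2]>44)&(q[:,2]<66)&(abs(q[:,0]-75)<16); w=q[s]; print('pin',len(w),np.percentile(w[:,1],[0,1,5,50,95,99,100]).round(1),'slope',np.polyfit(w[:,1],w[:,0],1)[0].round(3))
E
```

```text
[0.5079 0.0388 0.3125] 99.0
rot [0.004 0.004 0.001] shift [ 2.9 -0.4  0.5]
plate 1 408 [50.9 53.1 55.4] slope 0.004
plate -1 58 [-47.5 -44.9 -41.7] slope -0.0
pin 295 [-42.7 -39.4 -35.6   6.5  41.8  43.2  44.4] slope -0.021
```

drive_tool(
  steps="0.003 0.003 0.006 2.9 -0.4 0 -1;0.003 0.003 0.006 2.9 -0.4 0 -1;0.003 0.003 0.006 2.9 -0.4 8 -1;0.003 0.003 0.006 2.9 -0.4 14 -1;0.003 0.003 0.006 2.9 -0.4 18 -1;0.003 0.003 0.006 2.9 -0.4 22 -1;0.003 0.003 0.006 2.9 -0.4 22 -1",
)

```text
t: 16.05
tcp_pos: [0.5133, 0.0395, 0.2903]
eef_rot: [0.079, 0.646, 0.753, 0.092]
ft_force: [-0.6, -0.1, -2.4]
opening: 0.236
grasp_force: 25.0
```

```bash
python3 - <<'E'
from h import *
place(.075,.001,.0135)
E
```

```text
[0.5167 0.0402 0.2771] 99.0
rot [-0.001  0.001 -0.005] shift [ 0.1  0.1 13.6]
```

drive_tool(
  steps="0 0 0 0 0 5 -1;0 0 0 0 0 10 -1;0 0 0 0 0 13 -1;0 0 0 0 0 13.5 -1;0 0 0 0 0 13.5 -1",
)

```text
t: 16.55
tcp_pos: [0.5163, 0.0401, 0.2784]
eef_rot: [0.08, 0.646, 0.753, 0.093]
ft_force: [-4.2, 0.5, 5.2]
opening: 0.244
grasp_force: 25.0
```

drive_tool(
  steps="0 0 0 0 0 0 -0.35;0 0 0 0 0 0 -0.35;0 0 0 0 0 0 -0.35;0 0 0 0 0 0 -0.35;0 0 0 0 0 -12 -0.35;0 0 0 0 0 -35 -0.35;0 0 0 0 0 -70 -0.35;0 0 0 0 0 -110 -0.35;0 0 0 0 0 -110 -0.35;0 0 0 0 0 -110 -0.35",
)

```text
t: 17.55
tcp_pos: [0.4897, 0.036, 0.3857]
eef_rot: [0.081, 0.646, 0.753, 0.093]
ft_force: [-1.0, -0.1, -0.6]
opening: 0.322
grasp_force: 0.0
```

```bash
python3 pin.py; python3 - <<'E'
from h import *
s=telemetry.observe(); print(s['tcp_pos'],s['ft_force'])
d=grab('scene'); cv2.imwrite('pics/g6.png',cv2.resize(d['image'][215:335,235:395,::-1],(800,600),interpolation=cv2.INTER_CUBIC))
E
```

```text
714
-40 x [  3.2  29.9 127.9] z [19.5 27.5]
-20 x [ 1.7 21.5 44.2] z [19.9 23.9]
0 x [ 2.1 22.1 94.2] z [20.2 24.4]
20 x [ 1.6 22.4 66.5] z [18.7 24.4]
38 x [ 3.7 25.2 61.8] z [17.4 21.1]
floor n 2279 size [103.1 162.6] rms 0.0055 slope 5.1 roll 0.3 yaw 9.6 O [0.4837 0.0352 0.1091] bar [0.6695 0.0665 0.1359]
[0.48985217 0.03605035 0.38456117] [ 0.26640232  0.29099822 -0.17998367]
```

View pics/g6.png

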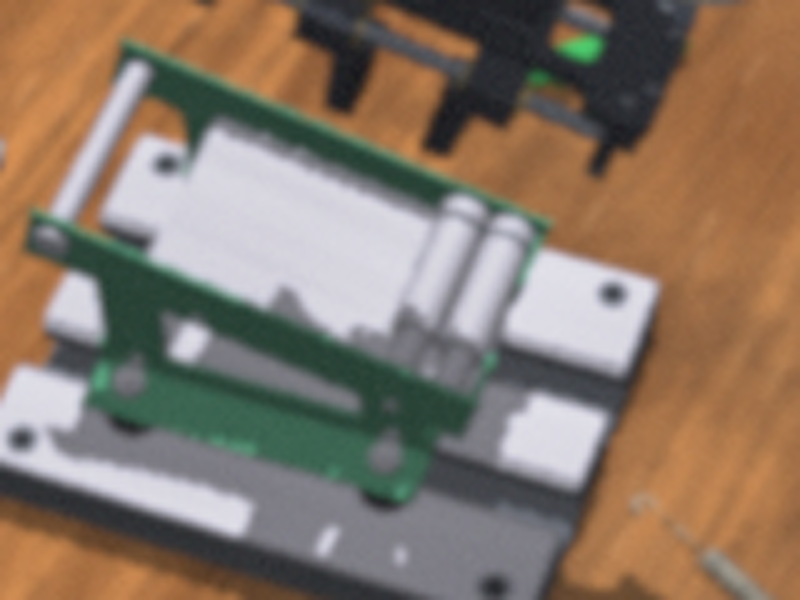

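Both pins rest one behind the other at the stop, at crop (490,280) and (440,260), with thin ends to the left. The stand hasn't moved and the gripper is clear, so I'll hand in.

```bash
python3 -c "
from h import *
print(workorder.sign_off())"
```

```text
the job is handed in; nothing more can be done
None
```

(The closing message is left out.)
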